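# Snap the water filter's band clip shut with spring pliers

### The job

The band clip that holds the water filter in its stand is still open. Take the spring pliers from the wooden board, squeeze the clip's two upright ears together with their jaws until the clip snaps shut and stays shut, then lay (do not drop) the pliers flat on the wooden board again. Press the clip with the pliers only, not with the gripper, and leave the other things where they are.

Things in the scene. Friction and masses are not known exactly. Their poses are not given: they have to be found in the camera images.
- pliers: loose pliers, 158 mm long, 0.15 kg, steel jaws, two black grips, lying flat and open on the board. Origin on the hinge axis, level with the grips' underside; +z up, +x out of the jaws (midway while open; the frame is on the half whose grip is at +y and turns with it). Centre of mass about 45 mm behind the hinge. Jaws: 22 to 62 mm ahead of it, z 4 to 18 mm. A spring spreads them
- pliers_grips (a point): midway between the two grips, where to squeeze them together across y; 55 mm behind the hinge, 11 mm above the underside; x to the jaws, z up. Grips: x -34 to -96 mm from the hinge, 22 mm tall, 9 mm thick, open 60 mm over their outsides here (57 to 67 mm along them). Each pushes outward with about 7 N open, 12 N shut; closing the clip adds up to about 10 N
- pliers_mouth (a point): midway between the two jaws, 45 mm ahead of the hinge (100 mm ahead of pliers_grips), 11 mm above the underside; x out of the jaws, z up. It should be at clip_ears when squeezing
- pliers_right (a joint): angle by which the pliers are closed, rad: 0 open (60 mm over the grips, 42 mm between the jaws), 0.74 fully squeezed (grips about 20 mm, jaws about 8 mm). The clip is shut at about 0.66 (grips about 24 mm). Springs back to 0 when let go
- board: fixed wooden paddle board lying flat, 110 x 250 x 18 mm; origin under its centre, z up, upper face 18 mm above the worktop. Long direction = its y; the broad part is y -50 to 125 mm, the narrow handle y -125 to -50 mm. The pliers lie on it lengthwise, grips on the broad part (towards its +y)
- filter_stand: fixed stand, grey base 150 x 76 mm, with a white water filter lying in it: 45 mm thick cylinder along the stand's x, axis 45 mm up, highest part 69 mm up, 186 mm long with pipe ends. Origin under its centre. The steel band clip is round the middle (x = 0). The pliers go on from above, lying along the filter, grips towards the stand's -x (the robot's side)
- clip_ears (a point): the middle between the clip's two upright steel ears while open, 92 mm above the worktop; x along the filter, y from ear to ear, z up. Ears: plates 14 mm wide (along x), 5 mm thick, from 72 to about 105 mm above the worktop; over their outsides about 26 mm open, 12 mm shut. The whole clip swivels lightly round the filter (up to 0.26 rad), so exact centring is not needed
- strap (a joint): the hinged half of the clip (the ear on the -y side), rad: 0 open, 0.24 shut. Let go below 0.20 it springs open again; beyond 0.20 it snaps to 0.24 and stays. It takes up to about 10 N at the ear
- jar_small: bystander: small glass jar with black lid, 39 x 39 x 93 mm, standing; origin under its centre
- lemon: bystander: a lemon, 72 x 57 x 58 mm, on the worktop
- tub: bystander: glass jar with black lid, 59 x 58 x 91 mm, on the glass hob at the left; origin under its centre

How it is judged:
By the outcome, as a careful person would: the job done as asked, in the order asked, and still so for the second after the job is handed in, with the robot touching nothing.
It also fails if it takes over 45 s, if anything falls off the work surface, if the arm or the gripper's body presses on something with over 40 N, if the wrist force passes 120 N, or if a joint passes its speed limit or range.

### The arm

A 7-joint arm with a two-finger parallel gripper is mounted at the origin on a cart in front of the work surface, level with it; the furniture and walls round the work are solid. World frame = base frame: x ahead of the robot, y to its left, z up, the work surface at z = 0. Lengths are in mm, angles in rad, forces in N, time in s.
With the tool pointing down it reaches from about 400 to 850 mm from the base axis. Payload 4.5 kg.
Tool frame: the origin (TCP) lies midway between the tips of the shut fingers; the grasp point (between the pads) lies 19 mm behind it (bot.grip_depth is the distance from the TCP to the grasp point, in mm); z points along the fingers, x is the direction in which the jaws open and shut, and the axes are right-handed (so a half turn about z gives the same grasp; the last joint's range is limited). The gripper opens to 85 mm and grips with 20 to 120 N. Pads are 22 mm wide; open, the fingers measure 114 mm over their backs; the gripper's body (76 mm by 85 mm) begins 54 mm behind the grasp point. The pads swing forward as they close: fully open they stand 13 mm farther back than shut.
Start: joints at [0.034, 0.689, -0.195, 1.565, 0.157, 0.902, -0.215], TCP at [625.023, 0.026, 231.317] pointing down, gripper open.
Joint ranges: [-3.01, 3.01], [-0.46, 2.08], [-1.47, 1.51], [0.13, 2.56], [-1, 4.14], [0.04, 2.09], [-2.66, 2.66]. Speed limits (rad/s): [2.57, 2.57, 3.14, 3.14, 3.14, 3.14, 3.14].

### API

Orientations are given as [roll, pitch, yaw] about the fixed x, y, z axes, in that order (R = Rz(yaw) Ry(pitch) Rx(roll)).
In Python, from rig import bot gives the robot as it stands.
- The arm moves only by the tool arm_command, never from a script. Its arguments are lists of equal length, an entry for each row: "xyz": the shift along the tool's x, y, z in cm, a list of three; "rotation": the turn, a rotation vector about the tool's x, y, z in degrees, a list of three; "hand": the finger opening in cm, from 0 to 8.54. In form: {"xyz": [[x, y, z], ...], "rotation": [[ax, ay, az], ...], "hand": [hand, ...]}. A call has exactly 8 rows; each row shifts and turns the commanded pose from where the row before left it, along the tool's axes as they then stand; what a row does not reach is not made up. A row lasts 1/8 s, in which the tool goes at most 62.5 mm and 10.7 degrees, less where a joint would pass 70% of its speed; a pose out of reach is approached as far as the arm can. A call is refused whole if a number of a shift passes 6.25 or a number of a turn 10.7, either way. A call with a gripper value outside its range is refused whole. The fingers move at their own pace and stop on an object; "grip_force" is the grip in N (left out, the last holds). Time passes only in rows, so rows that do not move let the fingers close, or fill a call up. It gives the time, the measured TCP pose, the force and the opening at its end, in the units of the state.
- bot.get_obs(): the state, without advancing time (a new reading comes with each control period).
- bot.read_camera(name): name is "scene" or "side" or "wrist"; returns a dict with "img" (420x560x3 uint8, blue, green, red), "fx", "fy", "cx", "cy" (pixels), "world_from_camera" (4x4, takes a point from camera to world coordinates); the wrist camera has in their place "mount" (4x4, takes a point from camera to tool coordinates, whose origin is the TCP and whose axes are the tool frame's). Camera axes: x right, y up, looking along -z (the intrinsics and any distortion apply to the point x, -y, -z); pixel columns grow to the right and rows downward; lengths in mm; the calibration is good to about 2 mm. A picture is of the moment at which its call begins: read the wrist's pose just before it. There is no depth.
- bot.close_job(): hands the job in, once; it reports no verdict.
Trained networks look in a picture, given as the dict that the camera call returned (one of the last four; its "shot" number tells which), for a name from the list of things; names that differ only in an ending like _2 or _b are one class to them, and where a whole thing is asked for, a point or a joint stands for the part that bears it (a point fixed in the world has none). Each returns a list of dicts, best first, with "confidence" (0 to 1); they miss things now and then, are a little off and sometimes report something else, mostly with a low value. They report only what shows in the picture. A call takes as long as a camera call.
- bot.silhouettes(picture, label): "region" (420x560 bool, what is visible of it) and "extent" ([left, top, width, height] in pixels, round what is visible of it).
The state is a dict: "time": time; "q": joint angles; "qd": joint speeds; "joint_torque": joint torques, N m; "eef_pos": TCP position; "eef_rot": TCP orientation; "ft_force": force on the tool from outside, world axes, zero at the start; "torque": the same for the moment, N m; "opening": finger opening in mm.
Only numpy, scipy, OpenCV 4.12 (cv2) and the standard library are available. Lean on these libraries where they do the work, as an engineer would, in place of code of your own. Each camera call takes 0.05 s, during which the arm holds its last target. There are 200 camera calls.

## Working session

There is one attempt and no reset: what is moved stays moved. The work goes in short steps, Python scripts to look and compute and a tool call to move; the robot and the scene stay as the last step left them, time stands still between calls to the robot, and variables do not carry over. Pictures are saved under pics/ and viewed, about 8 in all and at most 12, crops included, and the job is handed in when it is done.

Besides the shell and the picture viewer there is one more tool, called after "Emit:" as a command line: name --argument value ..., lists and objects as JSON in quotes. arm_command: Moves the arm, as the interface text tells. Its arguments: {"type":"object","properties":{"xyz":{"type":"array"},"rotation":{"type":"array"},"hand":{"type":"array"},"grip_force":{"type":"number"}},"required":["xyz","rotation","hand"]}

```bash
mkdir -p pics; ls; cat > h.py <<'E'
import numpy as np, cv2
from rig import bot
from scipy.spatial.transform import Rotation as R
def T_tool():
    o=bot.get_obs(); T=np.eye(4); T[:3,:3]=R.from_euler('xyz',o['eef_rot']).as_matrix(); T[:3,3]=o['eef_pos']; return T
def shot(name):
    T=T_tool(); p=bot.read_camera(name)
    p['W']=T@np.array(p['mount']) if 'mount' in p else np.array(p['world_from_camera'])
    return p
def ray(p,u,v):
    d=np.array([(u-p['cx'])/p['fx'],-(v-p['cy'])/p['fy'],-1.]); return p['W'][:3,3],p['W'][:3,:3]@d
def onz(p,u,v,z):
    o,d=ray(p,u,v); return o+d*(z-o[2])/d[2]
def proj(p,X):
    c=np.linalg.inv(p['W'])@np.r_[X,1]; return p['cx']+p['fx']*c[0]/-c[2], p['cy']-p['fy']*c[1]/-c[2]
E
python3 - <<'E'
from h import *
o=bot.get_obs(); print({k:np.round(v,3) for k,v in o.items()})
ims=[]
for n in ('scene','wrist'):
    p=shot(n); print(n,[k for k in p if k!='img'],p['W'].round(2).tolist(),p['fx'],p.get('dist'))
    im=p['img'].copy()
    for l in ('pliers','board','filter_stand','strap'):
        for s in bot.silhouettes(p,l)[:1]:
            m=s['region'];print(l,round(s['confidence'],2),s['extent'])
            c=cv2.findContours(m.astype('uint8'),0,1)[0]; 
            r=cv2.minAreaRect(np.vstack(c)); print('  rect',np.round(cv2.boxPoints(r)).tolist())
    cv2.imwrite(f'pics/{n}0.png',im)
a=cv2.imread('pics/scene0.png');b=cv2.imread('pics/wrist0.png')
cv2.imwrite('pics/a.png',a)
E
```

```text
pics
{'time': np.float64(0.0), 'q': array([ 0.034,  0.69 , -0.195,  1.566,  0.157,  0.902, -0.215]), 'qd': array([-0.   ,  0.001, -0.001, -0.   , -0.   ,  0.001,  0.   ]), 'joint_torque': array([ 1.0000e-03, -5.3963e+01, -1.2670e+00, -1.5855e+01,  9.0000e-03,
        9.0000e-03,  0.0000e+00]), 'eef_pos': array([ 6.24328e+02, -5.20000e-02,  2.30451e+02]), 'eef_rot': array([3.141e+00, 2.000e-03, 0.000e+00]), 'ft_force': array([0.168, 0.08 , 0.219]), 'torque': array([-0.028,  0.055, -0.04 ]), 'opening': np.float64(85.354)}
scene ['fx', 'fy', 'cx', 'cy', 'world_from_camera', 'shot', 'W'] [[-0.83, 0.34, -0.44, 74.5], [-0.56, -0.5, 0.66, 933.2], [0.0, 0.79, 0.61, 834.42], [0.0, 0.0, 0.0, 1.0]] 515.1766728210976 None
pliers 0.7 [336.9, 151.9, 39.6, 35.0]
  rect [[337.0, 180.0], [359.0, 145.0], [378.0, 157.0], [356.0, 192.0]]
board 0.59 [330.3, 152.8, 55.0, 52.1]
  rect [[319.0, 196.0], [355.0, 144.0], [386.0, 165.0], [350.0, 217.0]]
filter_stand 0.59 [247.6, 211.2, 67.7, 60.1]
  rect [[238.0, 225.0], [277.0, 198.0], [316.0, 255.0], [278.0, 281.0]]
strap 0.52 [282.5, 211.7, 6.6, 16.0]
  rect [[278.0, 213.0], [284.0, 211.0], [288.0, 227.0], [282.0, 229.0]]
wrist ['fx', 'fy', 'cx', 'cy', 'mount', 'shot', 'W'] [[1.0, -0.0, 0.0, 624.47], [0.0, 0.95, 0.3, 77.1], [-0.0, -0.3, 0.95, 374.93], [0.0, 0.0, 0.0, 1.0]] 352.5203678932317 None
pliers 0.88 [183.5, 280.2, 76.6, 118.7]
  rect [[182.0, 287.0], [237.0, 275.0], [260.0, 387.0], [206.0, 398.0]]
board 0.63 [178.3, 211.5, 97.1, 191.4]
  rect [[158.0, 219.0], [250.0, 205.0], [278.0, 388.0], [186.0, 402.0]]
filter_stand 0.82 [137.0, 1.4, 188.5, 50.4]
  rect [[136.0, 0.0], [325.0, 0.0], [325.0, 51.0], [136.0, 51.0]]
strap 0.47 [184.3, 282.7, 76.1, 116.0]
  rect [[182.0, 288.0], [237.0, 276.0], [261.0, 387.0], [206.0, 398.0]]
```

View pics/scene0.png

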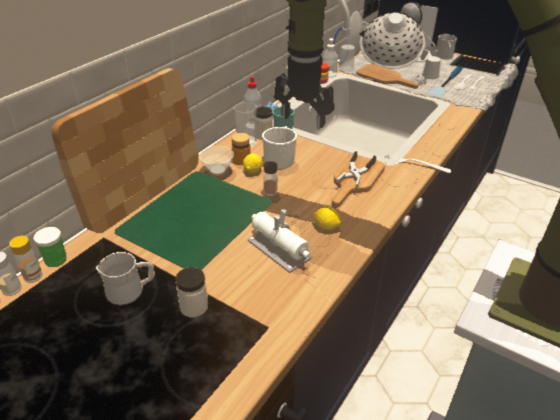

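View pics/wrist0.png

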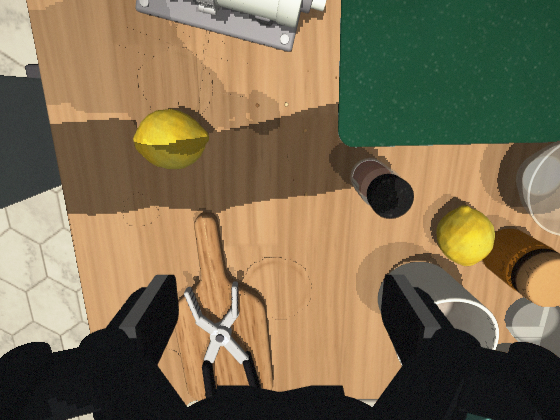

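The scene view shows the pliers on the paddle board at about (357,172), the filter stand at (280,240) with the clip ears at (283,220), and the lemon at (327,218). In the wrist view the pliers' hinge is at (220,337), with the jaws pointing up the image (+y world), and the grips are cut off at the lower edge.

```bash
python3 - <<'E'
from h import *
w=shot('wrist'); s=shot('scene')
print('mount',np.array(w['mount']).round(2).tolist())
f=lambda p,u,v,z: print((u,v),onz(p,u,v,z)[:2].round(0))
f(w,220,337,30);f(w,188,290,30);f(w,236,283,30);f(w,205,212,18)
f(w,208,385,30);f(w,250,385,30)
f(s,283,220,92);f(s,255,222,45);f(s,303,255,45)
c=s['img'][130:290,220:400]; cv2.imwrite('pics/b.png',cv2.resize(c,None,fx=4,fy=4,interpolation=2)[:600,:800])
E
```

```text
mount [[1.0, 0.0, -0.0, -0.36], [0.0, -0.95, -0.3, -77.1], [-0.0, 0.3, -0.95, -144.0], [0.0, 0.0, 0.0, 1.0]]
(220, 337) [ 556. -186.]
(188, 290) [ 523. -125.]
(236, 283) [ 577. -116.]
(205, 212) [545. -38.]
(208, 385) [ 538. -256.]
(250, 385) [ 589. -256.]
(283, 220) [566. 172.]
(255, 222) [648. 168.]
(303, 255) [492. 201.]
```

View pics/b.png

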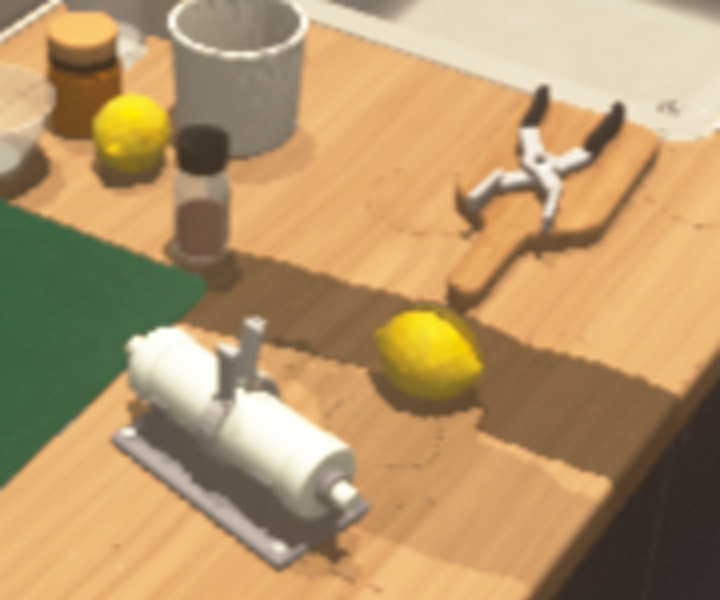

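Emit:
arm_command --xyz '[[-1.5,-4.5,0],[-1.5,-4.5,0],[-1.5,-4.5,0],[-1.5,-4.5,0],[0,0,0],[0,0,0],[0,0,0],[0,0,0]]' --rotation '[[0,0,0],[0,0,0],[0,0,0],[0,0,0],[0,0,0],[0,0,0],[0,0,0],[0,0,0]]' --hand '[8.5,8.5,8.5,8.5,8.5,8.5,8.5,8.5]'

```text
time: 1.6
eef_pos: [565.5, 178.6, 231.3]
eef_rot: [3.141, -0.0, -0.002]
ft_force: [0.9, -0.7, 1.1]
opening: 84.9
```

```bash
python3 - <<'E'
from h import *
w=shot('wrist'); print(w['W'].round(2).tolist())
np.savez('stand.npz',W=w['W'],fx=w['fx'],fy=w['fy'],cx=w['cx'],cy=w['cy'])
for l in ('filter_stand','strap'):
    for s in bot.silhouettes(w,l)[:2]:
        r=cv2.minAreaRect(np.vstack(cv2.findContours(s['region'].astype('uint8'),0,1)[0])); print(l,round(s['confidence'],2),s['extent'],cv2.boxPoints(r).round().tolist())
cv2.imwrite('pics/c.png',w['img'])
E
```

```text
[[1.0, 0.0, 0.0, 565.27], [-0.0, 0.95, 0.3, 255.8], [0.0, -0.3, 0.95, 375.22], [0.0, 0.0, 0.0, 1.0]]
filter_stand 0.7 [190.6, 128.2, 189.9, 100.2] [[180.0, 200.0], [200.0, 119.0], [391.0, 167.0], [370.0, 249.0]]
strap 0.68 [275.7, 198.6, 20.1, 28.4] [[269.0, 222.0], [278.0, 197.0], [299.0, 204.0], [290.0, 230.0]]
```

View pics/c.png

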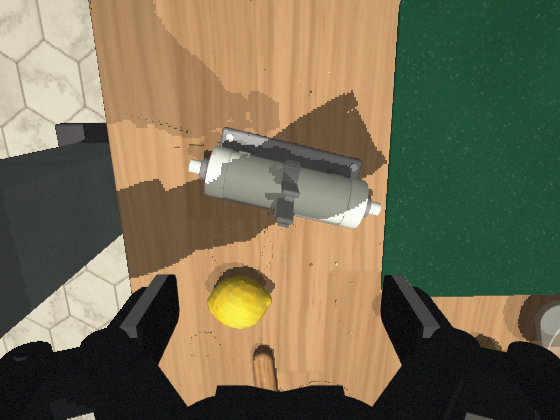

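The wrist view shows the filter between its pipe ends at (195,166) and (374,209). The two ears are near (290,175) and (285,215).

```bash
python3 - <<'E'
from h import *
p=dict(np.load('stand.npz'))
a=onz(p,195,166,45);b=onz(p,374,209,45);print(a,b,(a+b)/2,np.arctan2(*(b-a)[1::-1]))
c=np.array([onz(p,u,v,2)[:2] for u,v in ((222,130),(361,160))]);print(c)
yaw=np.arctan2(*(b-a)[1::-1])
M=(a+b)/2; ex=np.array([np.cos(yaw),np.sin(yaw),0]);ey=np.array([-np.sin(yaw),np.cos(yaw),0])
im=cv2.imread('pics/c.png')
for x in(-7,7):
  for y in (-13,13):
    q=M+ex*x+ey*y;q[2]=105;u=proj(p,q);print(u);cv2.circle(im,tuple(int(round(t)) for t in u),0,(0,0,255),-1)
cv2.imwrite('pics/d.png',cv2.resize(im[110:250,180:390],None,fx=3.8,fy=3.8,interpolation=0))
E
```

```text
[485.47064599 195.01935687  45.        ] [658.01285628 152.00903363  45.        ] [571.74175113 173.51419525  45.        ] -0.24429545050522025
[[505.85859036 224.65236798]
 [651.96195394 193.1154113 ]]
(np.float64(275.2921358447893), np.float64(218.96970847182592))
(np.float64(283.0747551735408), np.float64(188.71327134733144))
(np.float64(292.01464831968946), np.float64(222.86670867516793))
(np.float64(300.2266772603921), np.float64(192.8278646599893))
```

View pics/d.png

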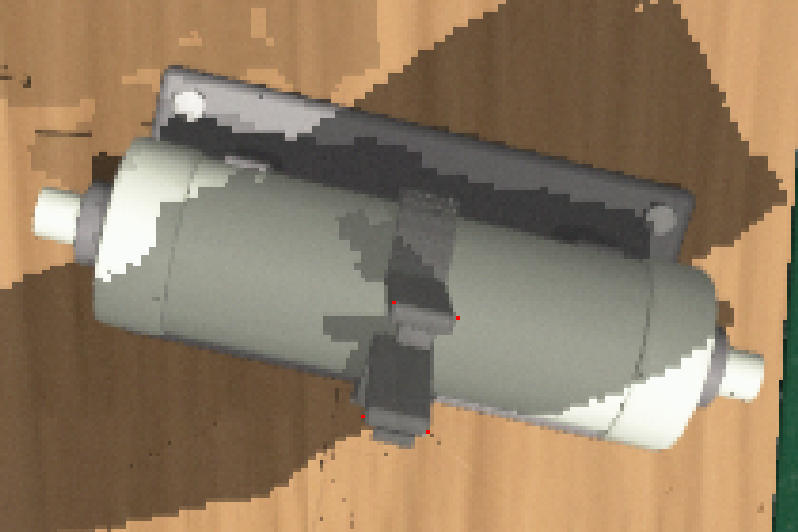

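Emit:
arm_command --xyz '[[0,6,0],[0,6,0],[0,6,0],[0,6,0],[0,6,0],[0,6,0],[0,6,0],[0,0,0]]' --rotation '[[0,0,0],[0,0,0],[0,0,0],[0,0,0],[0,0,0],[0,0,0],[0,0,0],[0,0,0]]' --hand '[8.5,8.5,8.5,8.5,8.5,8.5,8.5,8.5]'

```text
time: 2.75
eef_pos: [563.1, -248.3, 230.9]
eef_rot: [3.137, 0.001, -0.011]
ft_force: [0.7, 0.3, -0.7]
opening: 85.0
```

```bash
python3 - <<'E'
from h import *
w=shot('wrist'); print(w['W'].round(2).tolist())
np.savez('pl.npz',W=w['W'],fx=w['fx'],fy=w['fy'],cx=w['cx'],cy=w['cy'])
cv2.imwrite('pics/e.png',w['img'])
E
```

```text
[[1.0, 0.01, 0.0, 563.7], [-0.01, 0.95, 0.31, -170.51], [-0.0, -0.31, 0.95, 374.57], [0.0, 0.0, 0.0, 1.0]]
```

View pics/e.png

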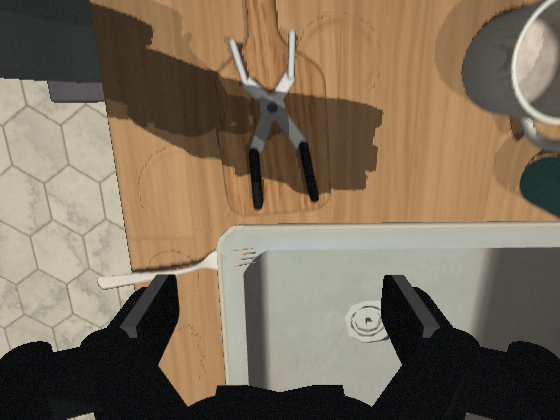

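Overlaid on the picture, the projected ear outline matches, so the clip is at (572,174) with yaw -0.244. In the pliers view the hinge is at (273,107), the jaw tips at (232,40) and (292,31), and the grip ends at (259,207) and (314,199).

```bash
python3 - <<'E'
from h import *
p=dict(np.load('pl.npz'))
g=lambda u,v,z=36:onz(p,u,v,z)[:2]
h=g(273,107,34);j=(g(232,40)+g(292,31))/2;e=(g(258,205,40)+g(314,198,40))/2;s=(g(254,150,40)+g(304,143,40))/2
print(h,j,e,s,np.linalg.norm(j-h),np.linalg.norm(e-h),np.linalg.norm(s-h))
d=j-e;yaw=np.arctan2(d[1],d[0]);print('yaw',yaw, 'deg',np.degrees(yaw))
u=d/np.linalg.norm(d); print('grips',h-55*u, 'bottoms', (g(254,150,18)+g(304,143,18))/2)
print('tool now',bot.get_obs()['eef_pos'])
E
```

```text
[ 557.41541112 -179.61482595] [ 548.81616755 -119.75983157] [ 568.75295869 -269.33990418] [ 562.49233873 -215.24991968] 60.46955714504151 90.4385407255042 35.994931575592375
yaw 1.70330044303691 deg 97.59192662877824
grips [ 564.68183071 -234.13270509] bottoms [ 562.41266911 -218.19196238]
tool now [ 563.9975754  -243.6145805   230.96736311]
```

Emit:
arm_command --xyz '[[0,-0.6,2],[0,0,5],[0,0,5],[0,0,5],[0,0,2],[0,0,1.3],[0,0,0],[0,0,0]]' --rotation '[[0,0,0],[0,0,-8],[0,0,0],[0,0,0],[0,0,0],[0,0,0],[0,0,0],[0,0,0]]' --hand '[8.5,8.5,8.5,8.5,8.5,8.5,8.0,8.0]' --grip_force 60

```text
time: 3.8
eef_pos: [566.3, -234.3, 29.9]
eef_rot: [3.14, -0.003, 0.139]
ft_force: [-0.3, -0.9, 0.6]
opening: 80.1
```

```bash
python3 - <<'E'
from h import *
w=shot('wrist'); o=bot.get_obs();print(o['eef_pos'],o['eef_rot'],o['ft_force'])
cv2.imwrite('pics/f.png',w['img'])
E
```

```text
[ 566.1981607  -234.38252944   29.87980154] [ 3.14031587e+00 -2.67255939e-03  1.39483398e-01] [-0.45642476 -0.25076391  0.06385992]
```

View pics/f.png

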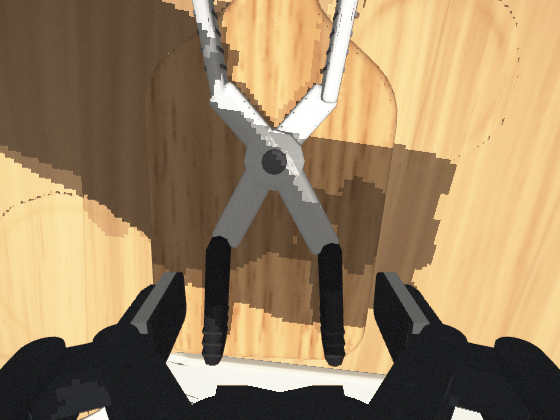

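The pliers are centred about 7 px (roughly 3.5 mm) left of the fingers: the grips are at 213 and 333, the fingers at 183 and 377. I'll shift, descend and close lightly.

Emit:
arm_command --xyz '[[-0.35,0,0.7],[0,0,0.7],[0,0,0],[0,0,0],[0,0,0],[0,0,0],[0,0,0],[0,0,0]]' --rotation '[[0,0,0],[0,0,0],[0,0,0],[0,0,0],[0,0,0],[0,0,0],[0,0,0],[0,0,0]]' --hand '[8.0,7.5,7.0,6.5,6.0,5.5,5.2,5.2]' --grip_force 60

```text
time: 4.85
eef_pos: [562.6, -235.0, 15.7]
eef_rot: [3.14, -0.002, 0.139]
ft_force: [-0.6, 1.1, 8.8]
opening: 52.5
```

Emit:
arm_command --xyz '[[0,0,-0.5],[0,0,-2],[0,0,-3.5],[0,0,-4],[0,0,-4],[0,0,-3],[0,0,0],[0,0,0]]' --rotation '[[0,0,0],[0,0,0],[0,0,0],[0,0,0],[0,0,0],[0,0,0],[0,0,0],[0,0,0]]' --hand '[5.2,5.2,5.2,5.2,5.2,5.2,5.2,5.2]'

```text
time: 5.85
eef_pos: [560.7, -234.2, 183.8]
eef_rot: [-3.141, 0.001, 0.14]
ft_force: [-0.4, 0.3, -1.6]
opening: 52.7
```

```bash
python3 - <<'E'
from h import *
w=shot('wrist'); o=bot.get_obs();print(o['eef_pos'],o['eef_rot'],o['ft_force'],o['opening'])
s=shot('side');print(s['W'].round(2).tolist())
for l in ('pliers','filter_stand'): print([ (round(x['confidence'],2),x['extent']) for x in bot.silhouettes(s,l)[:1]])
cv2.imwrite('pics/g.png',np.hstack([w['img'][:,:],cv2.resize(s['img'],None,fx=1,fy=1)])[:, :])
im=cv2.imread('pics/g.png'); cv2.imwrite('pics/g.png',cv2.resize(im,(800,300),interpolation=cv2.INTER_AREA))
E
```

```text
[ 560.37310145 -234.19961969  183.21105458] [-3.14049793e+00  2.43352246e-03  1.39710050e-01] [ 0.26482093  0.51760975 -2.41034506] 52.146447287130904
[[0.95, 0.13, -0.29, 191.82], [-0.32, 0.35, -0.88, -1185.06], [-0.01, 0.93, 0.37, 621.55], [0.0, 0.0, 0.0, 1.0]]
[(0.79, [273.3, 193.8, 51.4, 31.4])]
[(0.63, [226.0, 187.8, 61.9, 41.7])]
```

View pics/g.png

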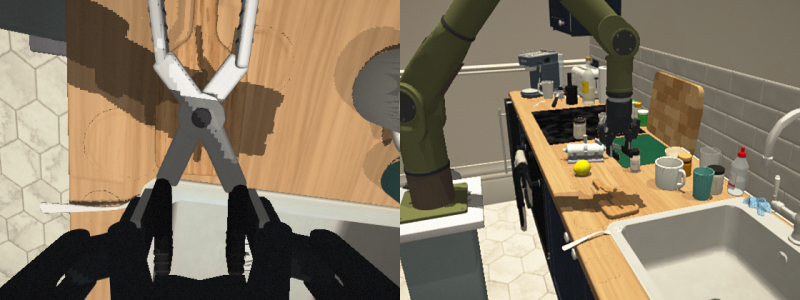

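The pliers are held, with the hinge at about (281,165) in full wrist pixels. That is 55 mm ahead of the TCP, as planned.

```bash
cat > plan.py <<'E'
from h import *
def plan(tgt,yaw,n):
    T=T_tool(); d=np.array(tgt)-T[:3,3]; y0=bot.get_obs()['eef_rot'][2]; dy=yaw-y0
    print('rot tool z per row',np.degrees(-dy/n))
    for i in range(n):
        y=y0+dy*i/n; t=R.from_euler('xyz',[np.pi,0,y]).as_matrix().T@(d/n); print((t/10).round(2).tolist())
E
python3 -c "
from plan import *
plan([474.7,197.7,170],-1.815,14)"
```

```text
rot tool z per row 8.000128408872488
[-0.18, -3.14, 0.09]
[-0.61, -3.09, 0.09]
[-1.04, -2.97, 0.09]
[-1.44, -2.8, 0.09]
[-1.82, -2.57, 0.09]
[-2.16, -2.29, 0.09]
[-2.45, -1.97, 0.09]
[-2.7, -1.61, 0.09]
[-2.9, -1.22, 0.09]
[-3.04, -0.8, 0.09]
[-3.12, -0.37, 0.09]
[-3.14, 0.07, 0.09]
[-3.1, 0.51, 0.09]
[-3.0, 0.93, 0.09]
```

Emit:
arm_command --xyz '[[-0.18,-3.14,0.1],[-0.6,-3.1,0.1],[-1.04,-3,0.1],[-1.44,-2.8,0.1],[-1.8,-2.6,0.1],[-2.2,-2.3,0.1],[-2.45,-2,0.1],[-2.7,-1.6,0.1]]' --rotation '[[0,0,8],[0,0,8],[0,0,8],[0,0,8],[0,0,8],[0,0,8],[0,0,8],[0,0,8]]' --hand '[5.2,5.2,5.2,5.2,5.2,5.2,5.2,5.2]'

```text
time: 7.05
eef_pos: [512.3, 14.7, 175.7]
eef_rot: [3.141, 0.001, -0.982]
ft_force: [0.4, -0.1, -1.1]
opening: 52.2
```

Emit:
arm_command --xyz '[[-2.9,-1.2,0.1],[-3.0,-0.8,0.1],[-3.1,-0.4,0.1],[-3.1,0.1,0.1],[-3.1,0.5,0.1],[-3.0,0.9,0.1],[0,0,0],[0,0,0]]' --rotation '[[0,0,8],[0,0,8],[0,0,8],[0,0,8],[0,0,8],[0,0,8],[0,0,0],[0,0,0]]' --hand '[5.2,5.2,5.2,5.2,5.2,5.2,5.2,5.2]'

```text
time: 8.05
eef_pos: [476.4, 196.8, 170.0]
eef_rot: [3.142, -0.001, -1.814]
ft_force: [0.3, -0.6, -2.2]
opening: 52.3
```

```bash
python3 - <<'E'
from plan import *
w=shot('wrist'); o=bot.get_obs();print(o['eef_pos'],o['eef_rot'],o['ft_force'],o['opening'])
np.savez('at.npz',W=w['W'],fx=w['fx'],fy=w['fy'],cx=w['cx'],cy=w['cy'])
plan([474.7,197.7,79],-1.815,1)
cv2.imwrite('pics/i.png',w['img'])
E
```

```text
[476.59476653 196.20277401 170.1553046 ] [-3.14142832e+00 -9.72999228e-04 -1.81547325e+00] [ 0.52097369  0.43994654 -2.02024513] 52.26046536453059
rot tool z per row -0.02711519736609198
[-0.1, 0.22, 9.12]
```

View pics/i.png

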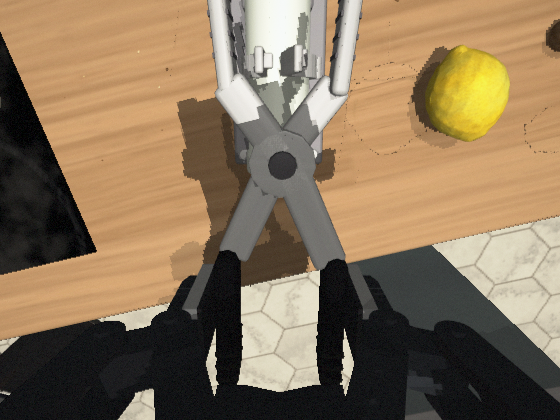

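The ears are at (262,60) and (298,60), between the jaws and centred. The ear tops work out about 97 mm ahead of the TCP, as expected, so I'll descend.

Emit:
arm_command --xyz '[[-0.1,0.25,1],[0,0,2],[0,0,2],[0,0,1.5],[0,0,1.3],[0,0,1.1],[0,0,0],[0,0,0]]' --rotation '[[0,0,0],[0,0,0],[0,0,0],[0,0,0],[0,0,0],[0,0,0],[0,0,0],[0,0,0]]' --hand '[5.2,5.2,5.2,5.2,5.2,5.2,5.2,5.2]'

```text
time: 9.1
eef_pos: [474.6, 199.0, 81.6]
eef_rot: [-3.141, 0.0, -1.815]
ft_force: [0.7, -0.1, -1.1]
opening: 52.2
```

```bash
python3 - <<'E'
from plan import *
w=shot('wrist'); o=bot.get_obs();print(o['eef_pos'],o['eef_rot'],o['ft_force'],o['opening'])
cv2.imwrite('pics/j.png',cv2.resize(w['img'][0:260,150:410],None,fx=2,fy=2))
E
```

```text
[474.6648306  199.06057365  81.74515442] [-3.14068836e+00  5.60933606e-04 -1.81515316e+00] [ 0.11439162 -0.0438757  -0.75051269] 52.20674569916568
```

View pics/j.png

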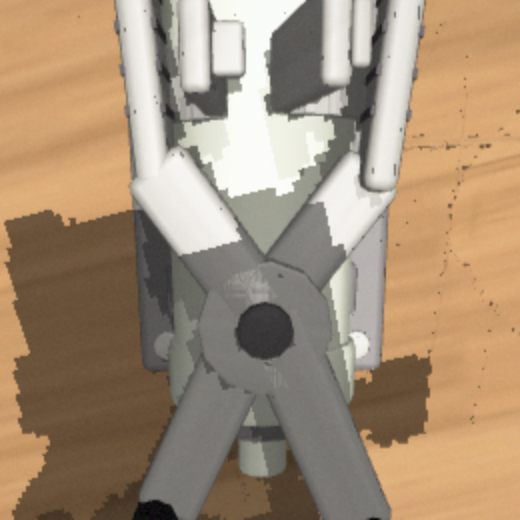

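Both ears sit between the jaws with clearance on each side, so I'll squeeze.

Emit:
arm_command --xyz '[[0,0,0],[0,0,0],[0,0,0],[0,0,0],[0,0,0],[0,0,0],[0,0,0],[0,0,0]]' --rotation '[[0,0,0],[0,0,0],[0,0,0],[0,0,0],[0,0,0],[0,0,0],[0,0,0],[0,0,0]]' --hand '[4.8,4.4,4.0,3.6,3.2,2.9,2.6,2.4]' --grip_force 70

```text
time: 10.15
eef_pos: [474.7, 198.7, 81.4]
eef_rot: [-3.141, -0.0, -1.816]
ft_force: [1.0, 1.7, -1.5]
opening: 24.5
```

Emit:
arm_command --xyz '[[0,0,0],[0,0,0],[0,0,0],[0,0,0],[0,0,0],[0,0,0],[0,0,0],[0,0,0]]' --rotation '[[0,0,0],[0,0,0],[0,0,0],[0,0,0],[0,0,0],[0,0,0],[0,0,0],[0,0,0]]' --hand '[2.3,2.2,2.1,2.0,2.0,2.0,2.0,2.0]'

```text
time: 11.15
eef_pos: [474.3, 199.1, 81.3]
eef_rot: [-3.141, 0.0, -1.815]
ft_force: [-1.4, 3.3, -1.6]
opening: 21.0
```

```bash
python3 - <<'E'
from plan import *
w=shot('wrist'); o=bot.get_obs();print(o['eef_pos'],o['eef_rot'],o['ft_force'],o['opening'])
cv2.imwrite('pics/k.png',w['img'])
E
```

```text
[474.32674312 199.05677433  81.30161798] [-3.14146271e+00  1.57047011e-04 -1.81502910e+00] [ 0.14377053  3.62296024 -1.14245262] 20.954228766596806
```

View pics/k.png

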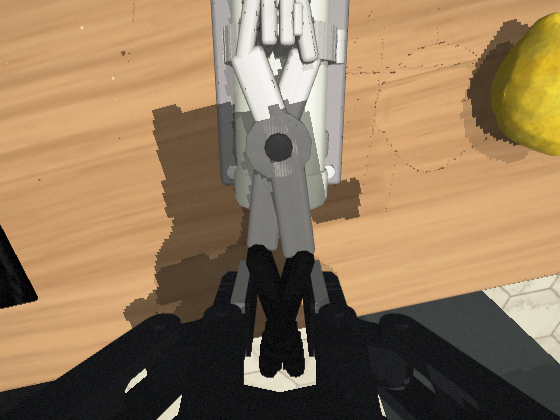

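The grips are at 21 mm and the ears are pinched together near (283,20). I'll release partway, keeping hold, and lift.

Emit:
arm_command --xyz '[[0,0,0],[0,0,0],[0,0,0],[0,0,0],[0,0,0],[0,0,0],[0,0,0],[0,0,0]]' --rotation '[[0,0,0],[0,0,0],[0,0,0],[0,0,0],[0,0,0],[0,0,0],[0,0,0],[0,0,0]]' --hand '[2.5,3.0,3.5,4.0,4.4,4.7,5.0,5.0]'

```text
time: 12.2
eef_pos: [474.3, 199.0, 81.3]
eef_rot: [-3.141, 0.0, -1.815]
ft_force: [-0.5, -0.4, -1.9]
opening: 49.9
```

Emit:
arm_command --xyz '[[0,0,-0.5],[0,0,-1.5],[0,0,-2],[0,0,-2],[0,0,-2],[0,0,-1],[0,0,0],[0,0,0]]' --rotation '[[0,0,0],[0,0,0],[0,0,0],[0,0,0],[0,0,0],[0,0,0],[0,0,0],[0,0,0]]' --hand '[5.0,5.0,5.0,5.0,5.0,5.0,5.0,5.0]'

```text
time: 13.2
eef_pos: [473.8, 198.9, 170.9]
eef_rot: [3.141, -0.001, -1.815]
ft_force: [0.4, 0.7, -1.1]
opening: 50.2
```

```bash
python3 - <<'E'
from plan import *
w=shot('wrist'); o=bot.get_obs();print(o['eef_pos'],o['eef_rot'],o['ft_force'],o['opening'])
np.savez('up.npz',W=w['W'],fx=w['fx'],fy=w['fy'],cx=w['cx'],cy=w['cy'])
cv2.imwrite('pics/l.png',w['img'])
E
```

```text
[473.75316149 198.84558762 170.73080914] [ 3.14051967e+00 -7.50329452e-04 -1.81501121e+00] [-0.04668903  0.32688798 -2.60279386] 49.8776621759235
```

View pics/l.png

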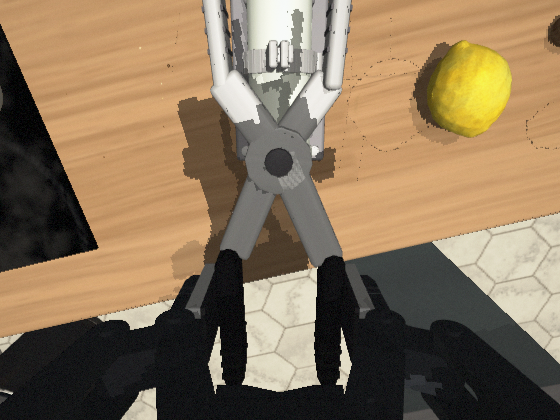

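The clip stayed shut: the ears are together at (272,55) and (285,55). The pliers are still held, with the hinge at (279,162). I'll take them back to the board.

```bash
python3 -c "
from plan import *
plan([562.8,-234.5,170],0.139,14)"
```

```text
rot tool z per row -7.996899659318731
[2.85, -1.37, 0.01]
[3.01, -0.96, 0.01]
[3.12, -0.53, 0.01]
[3.16, -0.09, 0.01]
[3.14, 0.35, 0.01]
[3.06, 0.78, 0.01]
[2.92, 1.2, 0.01]
[2.73, 1.6, 0.01]
[2.48, 1.96, 0.01]
[2.18, 2.29, 0.01]
[1.84, 2.57, 0.01]
[1.47, 2.8, 0.01]
[1.06, 2.98, 0.01]
[0.64, 3.09, 0.01]
```

Emit:
arm_command --xyz '[[2.85,-1.37,0],[3.0,-0.95,0],[3.1,-0.5,0],[3.15,-0.1,0],[3.15,0.35,0],[3.05,0.8,0],[2.9,1.2,0],[2.75,1.6,0]]' --rotation '[[0,0,-8],[0,0,-8],[0,0,-8],[0,0,-8],[0,0,-8],[0,0,-8],[0,0,-8],[0,0,-8]]' --hand '[5.0,5.0,5.0,5.0,5.0,5.0,5.0,5.0]'

```text
time: 14.25
eef_pos: [524.5, -49.5, 170.5]
eef_rot: [3.141, 0.001, -0.694]
ft_force: [-0.1, -0.2, -2.4]
opening: 50.3
```

Emit:
arm_command --xyz '[[2.5,1.95,0],[2.2,2.3,0],[1.85,2.55,0],[1.45,2.8,0],[1.05,3.0,0],[0.65,3.1,0],[0,0,3],[0,0,3]]' --rotation '[[0,0,-8],[0,0,-8],[0,0,-8],[0,0,-8],[0,0,-8],[0,0,-8],[0,0,0],[0,0,0]]' --hand '[5.0,5.0,5.0,5.0,5.0,5.0,5.0,5.0]'

```text
time: 15.25
eef_pos: [562.9, -235.4, 109.8]
eef_rot: [-3.141, 0.001, 0.138]
ft_force: [-0.8, -0.6, -1.5]
opening: 50.0
```

```bash
python3 -c "
from plan import *
o=bot.get_obs();print(o['eef_pos'],o['eef_rot'],o['ft_force'],o['opening'])
plan([562.8,-235,20],0.139,1)"
```

```text
[ 562.85619402 -235.36745025  109.784117  ] [-3.14109349e+00  5.01020114e-04  1.37759305e-01] [-0.80943133 -0.61037827 -1.46251023] 49.97228400670242
rot tool z per row -0.0710865767542058
[-0.0, -0.04, 8.98]
```

Emit:
arm_command --xyz '[[0,0,2],[0,0,2.5],[0,0,2],[0,0,1.2],[0,0,0.6],[0,0,0.2],[0,0,0],[0,0,0]]' --rotation '[[0,0,0],[0,0,0],[0,0,0],[0,0,0],[0,0,0],[0,0,0],[0,0,0],[0,0,0]]' --hand '[5.0,5.0,5.0,5.0,5.0,5.0,5.0,5.0]'

```text
time: 16.25
eef_pos: [563.9, -234.6, 26.9]
eef_rot: [3.141, -0.001, 0.14]
ft_force: [0.2, 0.7, -1.5]
opening: 49.8
```

Emit:
arm_command --xyz '[[0,0,0.1],[0,0,0.1],[0,0,0.1],[0,0,0.1],[0,0,0],[0,0,0],[0,0,0],[0,0,0]]' --rotation '[[0,0,0],[0,0,0],[0,0,0],[0,0,0],[0,0,0],[0,0,0],[0,0,0],[0,0,0]]' --hand '[5.0,5.0,5.0,5.0,5.0,5.0,5.0,5.0]'

```text
time: 17.25
eef_pos: [563.5, -234.4, 22.3]
eef_rot: [3.142, -0.0, 0.14]
ft_force: [-0.1, 0.2, -1.3]
opening: 49.9
```

Emit:
arm_command --xyz '[[0,0,0.1],[0,0,0.1],[0,0,0.1],[0,0,0],[0,0,0],[0,0,0],[0,0,0],[0,0,0]]' --rotation '[[0,0,0],[0,0,0],[0,0,0],[0,0,0],[0,0,0],[0,0,0],[0,0,0],[0,0,0]]' --hand '[5.0,5.0,5.0,5.0,5.0,5.0,5.0,5.0]'

```text
time: 18.25
eef_pos: [563.5, -234.4, 19.4]
eef_rot: [3.142, -0.0, 0.14]
ft_force: [-0.7, 0.9, -1.2]
opening: 49.9
```

Emit:
arm_command --xyz '[[0,0,0.1],[0,0,0.1],[0,0,0],[0,0,0],[0,0,0],[0,0,0],[0,0,0],[0,0,0]]' --rotation '[[0,0,0],[0,0,0],[0,0,0],[0,0,0],[0,0,0],[0,0,0],[0,0,0],[0,0,0]]' --hand '[5.0,5.0,5.0,5.0,5.0,5.0,5.0,5.0]'

```text
time: 19.25
eef_pos: [563.5, -234.4, 17.3]
eef_rot: [-3.142, -0.0, 0.14]
ft_force: [-0.0, 0.5, -2.0]
opening: 50.0
```

Emit:
arm_command --xyz '[[0,0,0.1],[0,0,0.1],[0,0,0],[0,0,0],[0,0,0],[0,0,0],[0,0,0],[0,0,0]]' --rotation '[[0,0,0],[0,0,0],[0,0,0],[0,0,0],[0,0,0],[0,0,0],[0,0,0],[0,0,0]]' --hand '[5.0,5.0,5.0,5.0,5.0,5.0,5.0,5.0]'

```text
time: 20.25
eef_pos: [563.5, -234.3, 16.1]
eef_rot: [3.141, -0.0, 0.14]
ft_force: [-1.5, 0.9, 5.8]
opening: 50.2
```

Emit:
arm_command --xyz '[[0,0,0],[0,0,0],[0,0,0.05],[0,0,0],[0,0,0.05],[0,0,0],[0,0,0],[0,0,0]]' --rotation '[[0,0,0],[0,0,0],[0,0,0],[0,0,0],[0,0,0],[0,0,0],[0,0,0],[0,0,0]]' --hand '[5.1,5.2,5.3,5.4,5.5,5.6,5.6,5.6]'

```text
time: 21.25
eef_pos: [563.8, -234.4, 14.3]
eef_rot: [3.141, -0.001, 0.14]
ft_force: [-0.0, -0.2, 3.2]
opening: 56.2
```

Contact is light. I'll open slowly and rise.

Emit:
arm_command --xyz '[[0,0,0],[0,0,0],[0,0,0],[0,0,0],[0,0,0],[0,0,0],[0,0,0],[0,0,0]]' --rotation '[[0,0,0],[0,0,0],[0,0,0],[0,0,0],[0,0,0],[0,0,0],[0,0,0],[0,0,0]]' --hand '[5.7,5.8,5.9,6.0,6.2,6.6,7.2,8.0]'

```text
time: 22.25
eef_pos: [563.6, -234.4, 14.4]
eef_rot: [3.142, -0.0, 0.14]
ft_force: [-0.0, -0.1, 0.6]
opening: 80.3
```

Emit:
arm_command --xyz '[[0,0,0],[0,0,0],[0,0,-1],[0,0,-2],[0,0,-4],[0,0,-5],[0,0,-5],[0,0,-4]]' --rotation '[[0,0,0],[0,0,0],[0,0,0],[0,0,0],[0,0,0],[0,0,0],[0,0,0],[0,0,0]]' --hand '[8.5,8.5,8.5,8.5,8.5,8.5,8.5,8.5]'

```text
time: 23.25
eef_pos: [563.9, -234.5, 228.3]
eef_rot: [3.14, -0.003, 0.14]
ft_force: [-0.3, -0.6, -0.7]
opening: 84.6
```

```bash
python3 - <<'E'
from h import *
p0=dict(np.load('pl.npz'))
w=shot('wrist'); o=bot.get_obs();print(o['eef_pos'],o['ft_force'])
cv2.imwrite('pics/m.png',w['img'])
import copy
old=cv2.imread('pics/e.png')
for l in ('pliers','board'):
    for s in bot.silhouettes(w,l)[:1]:
        m=s['region'];b=cv2.boxPoints(cv2.minAreaRect(np.vstack(cv2.findContours(m.astype('uint8'),0,1)[0])))
        print(l,round(s['confidence'],2),s['extent'],[onz(w,*q,36 if l=='pliers' else 18)[:2].round().tolist() for q in b])
# warp old image to compare at z=36
src=np.float32([[273,107],[232,40],[292,31],[259,207],[314,199]])
print('expected px if same pose',[np.round(proj(w,onz(p0,*q,36))).tolist() for q in src])
g=cv2.cvtColor(w['img'],6); c=cv2.HoughCircles(g[80:160,220:330],3,1,20,param1=150,param2=12,minRadius=3,maxRadius=9) if 0 else None
dark=np.argwhere((g<45)[:260]); print('dark grip px rows',dark[:,0].min() if len(dark) else None)
s=shot('scene')
for l in ('pliers','strap','filter_stand','lemon','jar_small'): print(l,[(round(x['confidence'],2),x['extent']) for x in bot.silhouettes(s,l)[:1]])
E
```

```text
[ 566.8348525  -235.31287487  233.44363072] [ 1.07543755 -0.16673899  2.86738071]
pliers 0.59 [242.3, 53.8, 67.7, 170.3] [[516.0, -124.0], [575.0, -116.0], [601.0, -272.0], [534.0, -281.0]]
board 0.75 [222.2, 0.0, 109.4, 229.6] [[508.0, -297.0], [492.0, -82.0], [590.0, -70.0], [626.0, -283.0]]
expected px if same pose [[281.0, 123.0], [250.0, 51.0], [310.0, 52.0], [252.0, 218.0], [307.0, 218.0]]
dark grip px rows 0
pliers [(0.73, [339.3, 151.2, 37.9, 38.3])]
strap []
filter_stand [(0.9, [246.7, 212.4, 67.3, 58.8])]
lemon [(0.55, [313.7, 205.2, 27.1, 24.5])]
jar_small [(0.94, [263.9, 162.9, 15.3, 32.0])]
```

```bash
python3 -c "
from h import *
print(bot.close_job())"
```

```text
the job is handed in; nothing more can be done
None
```

The clip is shut and the pliers are back flat and open on the wooden board. The job was handed in at about 23 s of the 45 s limit.

I took the pliers by their grips, set the jaws over the clip's ears from above, and squeezed until the grips were 21 mm apart. I then eased the grips open and carried the pliers back to their original place. I lowered them about 1 mm at a time until there was light contact (about 6 N) before letting go.

- **Clip:** the close-up wrist picture after lifting off showed the ears together and staying together. The network did not find the strap in the later scene picture, so the end state of the clip has no second confirmation.
- **Pliers:** their outline after release agrees to within a few pixels with where they first lay. I could not view a picture of this because the viewer's limit of 12 was reached, so that check is by numbers only.
- **Other things:** the network still found the stand, lemon and small jar in the final scene picture. The stand matched its first reading to within a pixel or two. I had no first reading for the lemon or jar to compare, and I did not check the tub. No unexpected force showed in any reading, and the highest I saw was about 9 N.

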